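# Index the plating turntable on to its next hole

## Task

Draw the spring index pin of the plating turntable by its black knob, turn the turntable anticlockwise (seen from above) on to the next hole, which you must find by feel, and let the pin drop fully home there so that the turntable is locked. Keep the three bowls standing on their marks, leave the canister and the tub alone, and let go of everything.

Things in the scene. Friction and masses are not known exactly. Their poses are not given: they have to be found in the camera images.
- carousel: fixed round foot of the turntable; origin on the work surface under the axis, z up; -x points to the home hole, where the pin sits at first. The only other hole, 15 mm wide along the smooth index track, is hidden under the disc, 0.75 to 1.25 rad anticlockwise of the home hole: it differs every time and is not measured. A pin riding on the track snaps into it and stops the turntable.
- turntable_axis (a point): point on the turntable's axis, on its top face, 56 mm above the work surface. The turntable is a flat metal disc with a black rim, 400 mm across and 8 mm thick; its edge is free all round.
- turntable (a joint): angle of the turntable in rad: 0 at the home hole, growing anticlockwise seen from above; stops at -0.1 and 1.36. Bearing drag is about 0.25 N m (1.5 N at the knob); it stays where it is left. A hole locks it with about 1.5 mm play either way at the knob.
- plunger (a joint): height of the spring index plunger in m: 0 with the pin (12 mm, round tip) fully home in a hole, about 0.0135 with its tip riding on the track between holes, stop at 0.024. It must be drawn over 0.014 to turn the turntable. The spring pushes it down with 7 N at 0 and 12 N at 0.024; with its 150 g the knob takes 9 to 14 N of pull, and drops of itself when let go over a hole.
- plunger_knob (a point): centre of the plunger's knob: upright black cylinder, 36 mm diameter, 45 mm tall, 165 mm from the axis, turning with the turntable and rising with the plunger. At plunger 0 it is 108.5 mm above the work surface and the knob spans 86 to 131 mm, over a guide sleeve 24 mm across on the disc. Nothing else stands within 70 mm. It can be gripped from above or pushed sideways.
- bowl_a: white dessert bowl, empty, loose, 96 mm across the rim and 48 mm tall, standing on the turntable 70 deg anticlockwise of the knob; origin under its foot.
- spot_a (a point): centre of the engraved circle on the turntable on which bowl_a stands, 90 mm from the axis; goes round with the turntable.
- bowl_b: white dessert bowl, empty, loose, 96 mm across the rim and 48 mm tall, standing on the turntable opposite the knob; origin under its foot.
- spot_b (a point): centre of the engraved circle on the turntable on which bowl_b stands, 90 mm from the axis; goes round with the turntable.
- bowl_c: white dessert bowl, empty, loose, 96 mm across the rim and 48 mm tall, standing on the turntable 70 deg clockwise of the knob; origin under its foot.
- spot_c (a point): centre of the engraved circle on the turntable on which bowl_c stands, 90 mm from the axis; goes round with the turntable.
- canister: open steel canister, 72 mm across and 95 mm tall, loose on the work surface to one side; bystander; origin under its foot.
- tub: lidded food tub, 118 x 92 x 74 mm, loose on the work surface to the other side; bystander; origin under its foot.

How it is judged:
By the outcome, as a careful person would: the job done as asked, in the order asked, and still so for the second after the job is handed in, with the robot touching nothing.
It also fails if it takes over 48 s, if anything falls off the work surface, if the arm or the gripper's body presses on something with over 40 N, if the wrist force passes 120 N, or if a joint passes its speed limit or range.

## Robot

A 6-joint arm with a two-finger parallel gripper is mounted at the origin on the work surface. World frame = base frame: x ahead of the robot, y to its left, z up, the work surface at z = 0. Lengths are in mm, angles in degrees, forces in N, time in s.
With the tool pointing down it reaches from about 275 to 975 mm from the base axis. Payload 8.4 kg.
Tool frame: the origin (TCP) lies on the centre line of the jaws, within the pads' length; the fingertips stand 8 mm ahead of it and the grasp point (between the pads) lies 11 mm behind it; x points along the fingers, z is the direction in which the jaws open and shut, and the axes are right-handed (so a half turn about x gives the same grasp; the last joint's range is limited). The gripper opens to 92 mm and grips with 3 to 60 N. Pads are 20 mm wide; open, the fingers measure 128 mm over their backs; the gripper's body (75 mm by 189 mm) begins 69 mm behind the grasp point.
Start: joints at [72.112, 20.225, 93.587, -0, 66.188, -0.138], TCP at [190.541, 595.249, 222.583] pointing down, gripper open.
Joint ranges: [-150.9, 150.9], [-52.94, 120.26], [3.33, 152.33], [-74.26, 254.26], [0, 154.13], [-172.89, 172.89]. Speed limits (degrees/s): [127.2, 127.2, 159.86, 180, 180, 180].

## Interface

Orientations are given as [roll, pitch, yaw] about the fixed x, y, z axes, in that order (R = Rz(yaw) Ry(pitch) Rx(roll)).
In Python, from bench import bot gives the robot as it stands.
- The arm moves only by the tool jog_arm, never from a script. Its argument "series" is a list of rows, each an object with "gripper": the finger opening in mm, from 0 to 91.9; "slide": the shift along the world's x, y, z in mm, a list of three; "dr": the turn, a rotation vector about the world's x, y, z in rad, a list of three. A call has 1 to 20 rows; each row shifts and turns the commanded pose from where the row before left it; what a row does not reach is not made up. A row lasts 1/10 s, in which the tool goes at most 50 mm and 8.59 degrees, less where a joint would pass 70% of its speed; a pose out of reach is approached as far as the arm can. A call is refused whole if a number of a shift passes 50 or a number of a turn 0.15, either way. A call with a gripper value outside its range is refused whole. The fingers move at their own pace and stop on an object; "force" is the grip in N (left out, the last holds). Time passes only in rows, so rows that do not move let the fingers close. It gives the time, the measured TCP pose, the force and the opening at its end, in the units of the state.
- bot.observe(): the state, without advancing time (a new reading comes with each control period).
- bot.grab_frame(name): name is "scene" or "top"; returns (picture, depth): 420x560x3 uint8, red, green, blue; 420x560 float32, mm along the optical axis (not along the pixel's ray), 0 where there is no reading.
- bot.camera_params(name): a dict with "fx", "fy", "cx", "cy" (pixels), "pose" (4x4, takes a point from camera to world coordinates). Camera axes: x right, y down, z forward; pixel columns grow to the right and rows downward; lengths in mm; the calibration is good to about 2 mm. A picture is of the moment at which its call begins. camera_params takes no time and is no camera call.
- bot.hand_in(): hands the job in, once; it reports no verdict.
The state is a dict: "t": time; "joints": joint angles; "qd": joint speeds; "joint_torque": joint torques, N m; "ee_pos": TCP position; "tool_rot": TCP orientation; "contact_force": force on the tool from outside, world axes, zero at the start; "ft_torque": the same for the moment, N m; "finger_gap": opening from 0.0 (shut) to 1.0 (fully open).
Only numpy, scipy, OpenCV 4.12 (cv2) and the standard library are available. Lean on these libraries where they do the work, as an engineer would, in place of code of your own. Each camera call takes 0.05 s, during which the arm holds its last target.

## Working session

There is one attempt and no reset: what is moved stays moved. The work goes in short steps, Python scripts to look and compute and a tool call to move; the robot and the scene stay as the last step left them, time stands still between calls to the robot, and variables do not carry over. Pictures are saved under pics/ and viewed, and the job is handed in when it is done.

Besides the shell and the picture viewer there is one more tool, called after ">>>" by a JSON object that holds its "fn" and its "kwargs". jog_arm: Moves the arm, as the interface text tells. Its arguments: {"type":"object","properties":{"series":{"type":"array","items":{"type":"object","properties":{"gripper":{"type":"number"},"slide":{"type":"array","items":{"type":"number"}},"dr":{"type":"array","items":{"type":"number"}}}}},"force":{"type":"number"}},"required":["series"]}

```bash
mkdir -p pics; ls
python3 - <<'E'
from bench import bot
import cv2,numpy as np
print(bot.observe())
for n in("scene","top"):
    im,d=bot.grab_frame(n); cv2.imwrite(f"pics/{n}0.png",im[:,:,::-1]); np.save(f"pics/{n}0.npy",d); np.save(f"pics/{n}0im.npy",im)
    print(n,bot.camera_params(n))
E
```

```text
pics
{'t': 0.0, 'joints': array([ 7.21102254e+01,  2.02623754e+01,  9.36284726e+01, -1.60980662e-03,
        6.61882873e+01, -1.38583554e-01]), 'qd': array([ 0.02783007, -0.05764151,  0.02937036, -0.13904498,  0.00923301,
        0.03227802]), 'joint_torque': array([-1.03062703e-03, -5.93838644e+01, -3.34220552e+01,  6.97741681e-02,
        2.34558183e-02, -1.10309345e-04]), 'ee_pos': array([190.42367737, 594.77661174, 221.8694116 ]), 'tool_rot': array([-179.07303349,   89.92085104, -106.82357363]), 'contact_force': array([-0.50555842, -0.16639062,  0.18739658]), 'ft_torque': array([ 0.02120253,  0.02133192, -0.01802764]), 'finger_gap': 1.001959650261184}
scene {'fx': 428.7500357452141, 'fy': 428.7500357452141, 'cx': 271.99842129358206, 'cy': 207.66223755785012, 'pose': array([[ 5.15560960e-01,  5.34064140e-01, -6.70054021e-01,
         1.34435558e+03],
       [ 8.56737180e-01, -3.34149995e-01,  3.92867897e-01,
        -4.34469018e+02],
       [-1.40818918e-02, -7.76607543e-01, -6.29827297e-01,
         8.01869359e+02],
       [ 0.00000000e+00,  0.00000000e+00,  0.00000000e+00,
         1.00000000e+00]])}
top {'fx': 453.4936322297221, 'fy': 453.4936322297221, 'cx': 272.5964350147325, 'cy': 205.19277240257415, 'pose': array([[-1.09800173e-02, -9.90844192e-01,  1.34563093e-01,
         4.11122380e+02],
       [-9.99834468e-01,  8.92654680e-03, -1.58541440e-02,
         1.74103029e+01],
       [ 1.45078028e-02, -1.34714898e-01, -9.90778189e-01,
         1.40509690e+03],
       [ 0.00000000e+00,  0.00000000e+00,  0.00000000e+00,
         1.00000000e+00]])}
```

View pics/scene0.png

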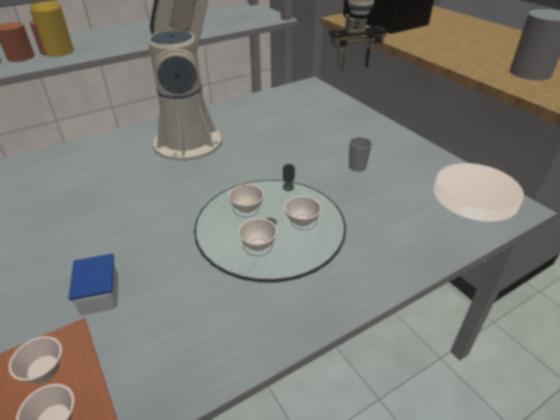

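View pics/top0.png

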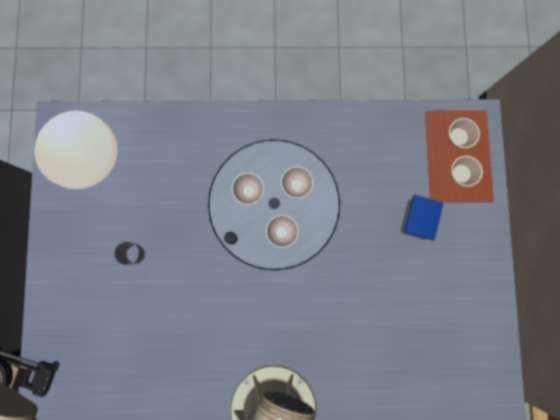

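The top view shows the disc centred near (274,204), the knob at (231,238), the bowls at (248,188), (297,182) and (282,232), the canister at (130,253) and the tub at (423,217). Next I'll measure them.

```bash
cat > h.py <<'E'
import numpy as np
from bench import bot
def cloud(n,d):
    c=bot.camera_params(n);v,u=np.mgrid[:d.shape[0],:d.shape[1]]
    p=np.stack([(u-c['cx'])/c['fx']*d,(v-c['cy'])/c['fy']*d,d],-1)
    T=np.array(c['pose']);w=p@T[:3,:3].T+T[:3,3];w[d<=0]=np.nan;return w
E
python3 - <<'E'
from h import *
import cv2
from scipy.optimize import least_squares
for n in("top","scene"):
    d=np.load(f"pics/{n}0.npy");im=np.load(f"pics/{n}0im.npy").astype(int);w=cloud(n,d)
    X,Y,Z=w[...,0],w[...,1],w[...,2]
    near=np.hypot(X-410,Y-20)<260
    dark=(im.sum(-1)<150)
    m=near&(Z>45)&(Z<68)
    print(n,"discz",np.nanmedian(Z[m]),m.sum())
    ys,xs=np.where(m); (c,r)=cv2.minEnclosingCircle(np.c_[xs,ys].astype(np.float32))
    # rim from disc region contours
    mm=m.astype(np.uint8); cs,_=cv2.findContours(mm,0,2)
    k=max(cs,key=cv2.contourArea);hull=cv2.convexHull(k)[:,0]
    P=np.array([w[v,u] for u,v in hull])
    f=lambda p:np.hypot(P[:,0]-p[0],P[:,1]-p[1])-p[2]
    s=least_squares(f,[410,20,200],loss='soft_l1',f_scale=2);print("circle",s.x,np.abs(s.fun).mean(),len(P))
    a=s.x[:2]
    k=near&(Z>75)&dark
    print("knob",k.sum(),w[k].mean(0),w[k].min(0),w[k].max(0)); 
    t=k&(Z>122); print("knob top",t.sum(),w[t].mean(0),w[t].min(0),w[t].max(0))
    kn=(w[t].min(0)+w[t].max(0))/2
    print("r",np.hypot(*(kn[:2]-a)),"ang",np.degrees(np.arctan2(*(kn[:2]-a)[::-1])))
    b=near&(Z>85)&~dark;print("bowl-top",b.sum())
    lab,L=cv2.connectedComponents(b.astype(np.uint8))
    for i in range(1,lab):
        q=w[L==i]
        if len(q)>15: e=(q.min(0)+q.max(0))/2; print(len(q),e,q.max(0)-q.min(0))
E
```

```text
top discz 55.417166756348706 7440
circle [574.89714529  -5.10903088 179.31125233] 15.254671345342194 40
knob 5 [488.1463134  105.02022235 125.07040707] [484.04410198 103.73844183 120.80425873] [492.61095852 107.0049687  128.24546127]
knob top 4 [488.36031878 104.52403576 126.13694415] [484.04410198 103.73844183 123.42372836] [492.61095852 106.48453262 128.24546127]
r 140.1529909049829 ang 128.1468691473128
bowl-top 720
178 [630.23740795  70.36048776  97.35376271] [76.91652847 92.98982434 24.28772305]
98 [635.26220256 -70.82238687  96.53420841] [54.23978628 84.67276327 23.00721674]
312 [513.10277821 -29.6447853   97.85808849] [92.91807542 92.27178941 25.28052937]
132 [493.14400855 117.87811817 114.74737967] [33.40565685 34.50826991 40.35558568]
scene discz 57.358198338470004 4230
circle [ 5.56124474e+02 -4.20374135e-01  1.64110052e+02] 19.36478242881961 38
knob 82 [509.55226968 109.41700001 113.97982417] [497.07254332 100.98778533  95.09688337] [516.21312392 120.42945299 133.61301061]
knob top 22 [508.5447866  107.96444508 127.70544698] [497.07254332 100.98778533 123.00352878] [514.15163997 117.62455953 133.61301061]
r 120.79493272170016 ang 114.71887866743846
bowl-top 1242
122 [497.9867998  114.53637954 110.36091342] [33.66221864 33.4136375  50.0776734 ]
453 [515.66934146 -30.43709497  96.69622103] [98.44529552 93.80473873 23.10740613]
358 [631.27268209  68.09579492  96.70687969] [76.84248143 95.52190734 23.05799072]
307 [636.89740601 -71.23293305  96.28863038] [54.64015776 82.95557637 22.51185668]
```

Run:
```python
from h import *
import cv2
from scipy.optimize import least_squares
for n in("top","scene"):
    d=np.load(f"pics/{n}0.npy");im=np.load(f"pics/{n}0im.npy").astype(int);w=cloud(n,d)
    X,Y,Z=w[...,0],w[...,1],w[...,2]
    near=np.hypot(X-590,Y-5)<225
    m=near&(Z>45)&(Z<68)
    cs,_=cv2.findContours((near&(Z>45)).astype(np.uint8),0,2);k=max(cs,key=cv2.contourArea);hull=cv2.convexHull(k)[:,0]
    P=np.array([w[v,u] for u,v in hull]);P=P[(P[:,2]<64)]
    f=lambda p:np.hypot(P[:,0]-p[0],P[:,1]-p[1])-p[2]
    s=least_squares(f,[590,5,200],loss='soft_l1',f_scale=2);a=s.x[:2]
    print(n,"discz",np.nanmedian(Z[m]),"circle",s.x,np.abs(s.fun).mean(),len(P))
    b=near&(Z>80);lab,L=cv2.connectedComponents(b.astype(np.uint8))
    for i in range(1,lab):
        q=w[L==i]
        if len(q)>15:
            e=(q.min(0)+q.max(0))/2;v=e[:2]-a; print(len(q),e.round(1),(q.max(0)-q.min(0)).round(1),"r",np.hypot(*v).round(1),"ang",np.degrees(np.arctan2(v[1],v[0])).round(1))
    q=w[near&(Z>122)];print("knobtop",len(q),((q.min(0)+q.max(0))/2).round(1),np.median(q,0).round(1),(q.max(0)-q.min(0)).round(1))
    for nm,c0 in(("can",(470,320)),("tub",(560,-310))):
        k=(np.hypot(X-c0[0],Y-c0[1])<130)&(Z>25);q=w[k];print(nm,len(q),np.percentile(q,2,0).round(),np.percentile(q,98,0).round())
```

```text
top discz 55.27822478691451 circle [600.05626123  -7.54062959 198.88902543] 0.5480557957518443 50
347 [654.6 -74.1  94.5] [93.  91.2 29.1] r 86.1 ang -50.7
351 [638.1  70.4  94.8] [92.6 93.  29.5] r 86.7 ang 64.0
378 [513.1 -29.6  95.3] [92.9 92.3 30.5] r 89.7 ang -165.7
137 [493.1 117.9 114.7] [33.4 34.5 40.4] r 164.8 ang 130.4
knobtop 123 [494.1 117.7 128.6] [495.2 117.8 128.2] [31.4 34.2 12.7]
can 331 [421. 384.  27.] [487. 449.  98.]
tub 681 [ 505. -437.   30.] [ 616. -183.   78.]
scene discz 57.15311752503999 circle [602.20644268  -9.13610782 198.67028119] 0.6876027918368917 37
216 [498.7 114.5 108. ] [35.1 33.4 54.8] r 161.3 ang 129.9
535 [515.7 -30.4  94.2] [98.4 93.8 28.1] r 89.1 ang -166.2
573 [640.3  68.1  94.1] [94.9 95.5 28.2] r 86.1 ang 63.7
647 [658.8 -76.5  93.9] [98.4 93.5 27.6] r 88.0 ang -50.0
knobtop 93 [497.7 114.5 128.9] [501.7 113.  130.9] [33.  33.4 13.1]
can 538 [423. 382.  27.] [491. 448.  97.]
tub 773 [ 513. -437.   30.] [ 621. -184.   77.]
```

```bash
cat >> h.py <<'E'
from scipy.spatial.transform import Rotation as Ro
A=np.array([601.,-8.3])
def st():
    o=bot.observe();R=Ro.from_euler('xyz',o['tool_rot'],degrees=True).as_matrix()
    p=o['ee_pos'];v=p[:2]-A
    print("t",round(o['t'],2),"p",p.round(1),"F",np.round(o['contact_force'],1),"gap",round(float(o['finger_gap'])*91.9,1),"q",np.round(o['joints'],1))
    print("jaw yaw",np.degrees(np.arctan2(R[1,2],R[0,2])).round(2),"down",R[:,0].round(3),"r",np.hypot(*v).round(1),"ang",(np.degrees(np.arctan2(v[1],v[0]))%360).round(2))
    return o
E
python3 - <<'E'
from h import *
st()
E
```

```text
t 0.1 p [190.4 594.8 221.9] F [0.2 0.7 0.2] gap 92.1 q [72.1 20.3 93.6 -0.  66.2 -0.1]
jaw yaw 72.25 down [-0.    -0.001 -1.   ] r 729.6 ang 124.25
```

>>> {"fn": "jog_arm", "kwargs": {"series": [{"slide":[25.3,-39.8,0],"dr":[0,0,-0.0465],"gripper":91.9},{"slide":[25.3,-39.8,0],"dr":[0,0,-0.0465]},{"slide":[25.3,-39.8,0],"dr":[0,0,-0.0465]},{"slide":[25.3,-39.8,0],"dr":[0,0,-0.0465]},{"slide":[25.3,-39.8,0],"dr":[0,0,-0.0465]},{"slide":[25.3,-39.8,0],"dr":[0,0,-0.0465]},{"slide":[25.3,-39.8,0],"dr":[0,0,-0.0465]},{"slide":[25.3,-39.8,0],"dr":[0,0,-0.0465]},{"slide":[25.3,-39.8,0],"dr":[0,0,-0.0465]},{"slide":[25.3,-39.8,0],"dr":[0,0,-0.0465]},{"slide":[25.3,-39.8,0],"dr":[0,0,-0.0465]},{"slide":[25.3,-39.8,0],"dr":[0,0,-0.0465]},{"slide":[0,0,0]},{"slide":[0,0,0]}]}}

```text
validation failed for argument at $.se...
```

Run:
```python
from h import *
st()
```

```text
t 0.1 p [190.4 594.8 221.9] F [0.2 0.7 0.2] gap 92.1 q [72.1 20.3 93.6 -0.  66.2 -0.1]
jaw yaw 72.25 down [-0.    -0.001 -1.   ] r 729.6 ang 124.25
```

>>> {"fn": "jog_arm", "kwargs": {"series": [{"slide":[25.3,-39.8,0],"dr":[0,0,-0.0465],"gripper":91.9},{"slide":[25.3,-39.8,0],"dr":[0,0,-0.0465],"gripper":91.9},{"slide":[25.3,-39.8,0],"dr":[0,0,-0.0465],"gripper":91.9},{"slide":[25.3,-39.8,0],"dr":[0,0,-0.0465],"gripper":91.9},{"slide":[25.3,-39.8,0],"dr":[0,0,-0.0465],"gripper":91.9},{"slide":[25.3,-39.8,0],"dr":[0,0,-0.0465],"gripper":91.9},{"slide":[25.3,-39.8,0],"dr":[0,0,-0.0465],"gripper":91.9},{"slide":[25.3,-39.8,0],"dr":[0,0,-0.0465],"gripper":91.9},{"slide":[25.3,-39.8,0],"dr":[0,0,-0.0465],"gripper":91.9},{"slide":[25.3,-39.8,0],"dr":[0,0,-0.0465],"gripper":91.9},{"slide":[25.3,-39.8,0],"dr":[0,0,-0.0465],"gripper":91.9},{"slide":[25.3,-39.8,0],"dr":[0,0,-0.0465],"gripper":91.9},{"slide":[0,0,0],"dr":[0,0,0],"gripper":91.9},{"slide":[0,0,0],"dr":[0,0,0],"gripper":91.9}]}}

```text
t: 1.5
ee_pos: [494.2, 116.7, 222.2]
tool_rot: [135.7, 89.9, 175.8]
contact_force: [-0.3, 0.4, 0.6]
finger_gap: 1.003
```

Run:
```python
from h import *
st()
```

```text
t 1.5 p [494.2 116.7 222.2] F [-0.3  0.4  0.6] gap 92.1 q [ 13.1   9.8 107.7   0.   62.5 -27. ]
jaw yaw 40.14 down [-0.001  0.    -1.   ] r 164.4 ang 130.51
```

>>> {"fn": "jog_arm", "kwargs": {"series": [{"slide":[0,0,-25],"dr":[0,0,0],"gripper":91.9},{"slide":[0,0,-25],"dr":[0,0,0],"gripper":91.9},{"slide":[0,0,-25],"dr":[0,0,0],"gripper":91.9},{"slide":[0,0,-25],"dr":[0,0,0],"gripper":91.9},{"slide":[0,0,-25],"dr":[0,0,0],"gripper":60},{"slide":[0,0,0],"dr":[0,0,0],"gripper":44},{"slide":[0,0,0],"dr":[0,0,0],"gripper":44},{"slide":[0,0,0],"dr":[0,0,0],"gripper":44},{"slide":[0,0,0],"dr":[0,0,0],"gripper":44}], "force": 8}}

```text
t: 2.4
ee_pos: [494.9, 118.2, 98.9]
tool_rot: [-26.3, 89.9, 14.0]
contact_force: [-0.3, -0.3, -0.1]
finger_gap: 0.588
```

Run:
```python
from h import *
import cv2
st()
im,d=bot.grab_frame("scene");cv2.imwrite("pics/s1.png",cv2.resize(im[100:300,180:400,::-1],None,fx=3,fy=3)[:600])
```

```text
t 2.4 p [494.9 118.2  98.9] F [-0.3 -0.3 -0.1] gap 54.0 q [ 13.3  19.2 113.9   0.   46.8 -27.1]
jaw yaw 40.31 down [ 0.002  0.001 -1.   ] r 165.1 ang 130.0
```

View pics/s1.png

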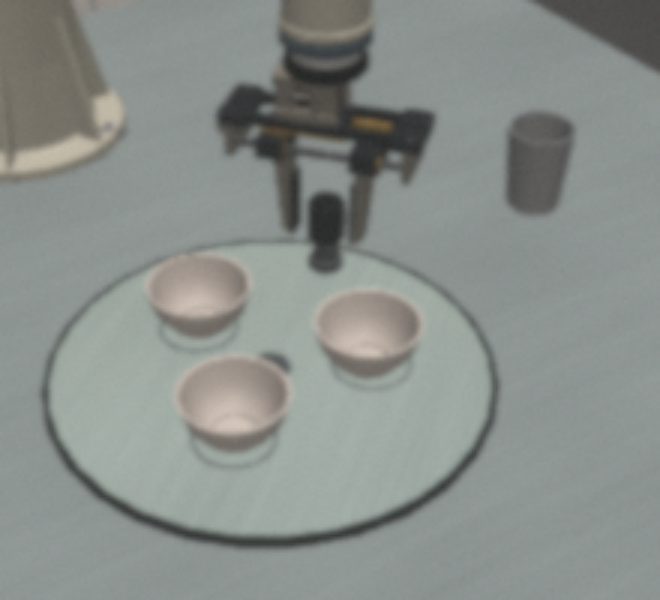

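The knob at crop (325,218) stands centred between the fingers at (290,200) and (360,205), and the bowls are undisturbed. I'll close gently.

>>> {"fn": "jog_arm", "kwargs": {"series": [{"slide":[0,0,0],"dr":[0,0,0],"gripper":30},{"slide":[0,0,0],"dr":[0,0,0],"gripper":30},{"slide":[0,0,0],"dr":[0,0,0],"gripper":30},{"slide":[0,0,0],"dr":[0,0,0],"gripper":30},{"slide":[0,0,0],"dr":[0,0,0],"gripper":30}], "force": 8}}

```text
t: 2.95
ee_pos: [495.6, 118.5, 98.4]
tool_rot: [-12.0, 89.8, 28.3]
contact_force: [2.2, 5.0, 1.7]
finger_gap: 0.391
```

Run:
```python
from h import *
st()
```

```text
t 2.95 p [495.6 118.5  98.4] F [2.2 5.  1.7] gap 35.9 q [ 1.320e+01  1.930e+01  1.138e+02  1.000e-01  4.670e+01 -2.710e+01]
jaw yaw 40.25 down [ 0.003  0.002 -1.   ] r 164.9 ang 129.74
```

>>> {"fn": "jog_arm", "kwargs": {"series": [{"slide":[0,0,0],"dr":[0,0,0],"gripper":20},{"slide":[0,0,0],"dr":[0,0,0],"gripper":20},{"slide":[0,0,4],"dr":[0,0,0],"gripper":20},{"slide":[0,0,4],"dr":[0,0,0],"gripper":20},{"slide":[0,0,4],"dr":[0,0,0],"gripper":20},{"slide":[0,0,4],"dr":[0,0,0],"gripper":20},{"slide":[0,0,3.5],"dr":[0,0,0],"gripper":20},{"slide":[0,0,0],"dr":[0,0,0],"gripper":20},{"slide":[0,0,0],"dr":[0,0,0],"gripper":20}], "force": 45}}

```text
t: 3.85
ee_pos: [494.3, 117.5, 116.9]
tool_rot: [-60.9, 90.0, -20.6]
contact_force: [4.8, -1.4, -12.3]
finger_gap: 0.384
```

Run:
```python
from h import *
import cv2
st()
im,d=bot.grab_frame("scene");cv2.imwrite("pics/s2.png",cv2.resize(im[100:300,180:400,::-1],None,fx=3,fy=3)[:600])
```

```text
t 3.85 p [494.3 117.5 116.9] F [  4.8  -1.4 -12.3] gap 35.3 q [ 13.2  17.6 113.2  -0.   49.2 -27.1]
jaw yaw 40.29 down [ 0. -0. -1.] r 165.0 ang 130.31
```

View pics/s2.png

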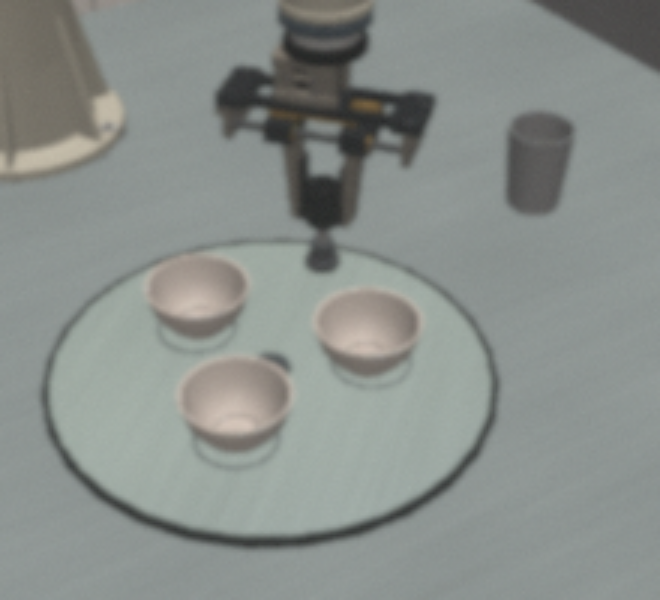

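```bash
cat >> h.py <<'E'
def arc(th0,steps,r=165.):
    t=th0;q=A+r*np.array([np.cos(t),np.sin(t)]);
    for s in steps:
        t+=s;n=A+r*np.array([np.cos(t),np.sin(t)]);print(s,(n-q).round(1));q=n
E
python3 - <<'E'
from h import *
arc(np.radians(130.3),[.01,.02]+[.03]*8+[.02,.01])
E
```

```text
0.01 [-1.3 -1.1]
0.02 [-2.5 -2.2]
0.03 [-3.6 -3.4]
0.03 [-3.5 -3.5]
0.03 [-3.4 -3.6]
0.03 [-3.3 -3.7]
0.03 [-3.2 -3.8]
0.03 [-3.1 -3.9]
0.03 [-3. -4.]
0.03 [-2.8 -4.1]
0.02 [-1.8 -2.7]
0.01 [-0.9 -1.4]
```

>>> {"fn": "jog_arm", "kwargs": {"series": [{"slide":[-1.3,-1.1,0],"dr":[0,0,0.01],"gripper":20},{"slide":[-2.5,-2.2,0],"dr":[0,0,0.02],"gripper":20},{"slide":[-3.6,-3.4,0],"dr":[0,0,0.03],"gripper":20},{"slide":[-3.5,-3.5,0],"dr":[0,0,0.03],"gripper":20},{"slide":[-3.4,-3.6,0],"dr":[0,0,0.03],"gripper":20},{"slide":[-3.3,-3.7,0],"dr":[0,0,0.03],"gripper":20},{"slide":[-3.2,-3.8,0],"dr":[0,0,0.03],"gripper":20},{"slide":[-3.1,-3.9,0],"dr":[0,0,0.03],"gripper":20},{"slide":[-3.0,-4.0,0],"dr":[0,0,0.03],"gripper":20},{"slide":[-2.8,-4.1,0],"dr":[0,0,0.03],"gripper":20},{"slide":[-1.8,-2.7,0],"dr":[0,0,0.02],"gripper":20},{"slide":[-0.9,-1.4,0],"dr":[0,0,0.01],"gripper":20},{"slide":[0,0,0],"dr":[0,0,0],"gripper":20}]}}

```text
t: 5.2
ee_pos: [462.1, 79.8, 117.1]
tool_rot: [-79.0, 89.9, -21.5]
contact_force: [5.5, -2.2, -12.3]
finger_gap: 0.382
```

Run:
```python
from h import *
import cv2
st()
im,d=bot.grab_frame("scene");cv2.imwrite("pics/s3.png",cv2.resize(im[100:300,180:400,::-1],None,fx=3,fy=3)[:600])
```

```text
t 5.2 p [462.1  79.8 117.1] F [  5.5  -2.2 -12.3] gap 35.1 q [  9.6  14.5 117.8  -0.   47.7 -47.8]
jaw yaw 57.49 down [ 0.001 -0.    -1.   ] r 164.5 ang 147.6
```

View pics/s3.png

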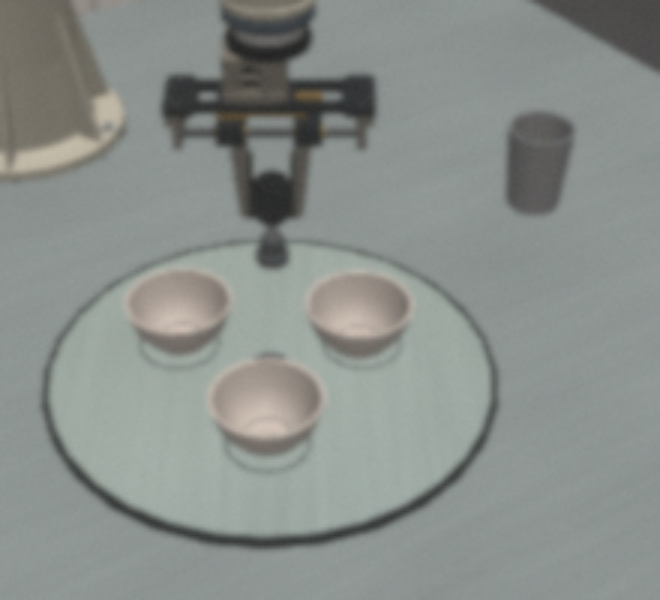

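The knob is now at crop (270,200), drawn and turned about 17°, with the bowls on their circles. Now I lower the pin onto the track and open the fingers to a loose cage.

>>> {"fn": "jog_arm", "kwargs": {"series": [{"slide":[0,0,-3],"dr":[0,0,0],"gripper":20},{"slide":[0,0,-2],"dr":[0,0,0],"gripper":20},{"slide":[0,0,-1],"dr":[0,0,0],"gripper":20},{"slide":[0,0,0],"dr":[0,0,0],"gripper":42},{"slide":[0,0,0],"dr":[0,0,0],"gripper":42},{"slide":[0,0,0],"dr":[0,0,0],"gripper":42},{"slide":[0,0,-3],"dr":[0,0,0],"gripper":42},{"slide":[0,0,-3],"dr":[0,0,0],"gripper":42},{"slide":[0,0,0],"dr":[0,0,0],"gripper":42}]}}

```text
t: 6.15
ee_pos: [461.3, 80.2, 104.6]
tool_rot: [128.8, 89.9, -173.7]
contact_force: [-0.2, -0.5, -0.1]
finger_gap: 0.457
```

```bash
cat >> h.py <<'E'
def knob():
    im,d=bot.grab_frame("scene");w=cloud("scene",d);Z=w[...,2]
    return im,w
E
python3 - <<'E'
from h import *
import cv2
st()
im,d=bot.grab_frame("scene");cv2.imwrite("pics/s4.png",cv2.resize(im[100:300,180:400,::-1],None,fx=3,fy=3)[:600])
arc(np.radians(130.3)+.3,[.02]*16)
E
```

```text
t 6.15 p [461.3  80.2 104.6] F [-0.2 -0.5 -0.1] gap 42.0 q [  9.7  15.6 118.3   0.   46.1 -47.8]
jaw yaw 57.46 down [-0.001 -0.    -1.   ] r 165.4 ang 147.64
0.02 [-1.7 -2.8]
0.02 [-1.7 -2.8]
0.02 [-1.6 -2.9]
0.02 [-1.6 -2.9]
0.02 [-1.5 -2.9]
0.02 [-1.5 -3. ]
0.02 [-1.4 -3. ]
0.02 [-1.3 -3. ]
0.02 [-1.3 -3. ]
0.02 [-1.2 -3.1]
0.02 [-1.2 -3.1]
0.02 [-1.1 -3.1]
0.02 [-1.  -3.1]
0.02 [-1.  -3.2]
0.02 [-0.9 -3.2]
0.02 [-0.8 -3.2]
```

View pics/s4.png

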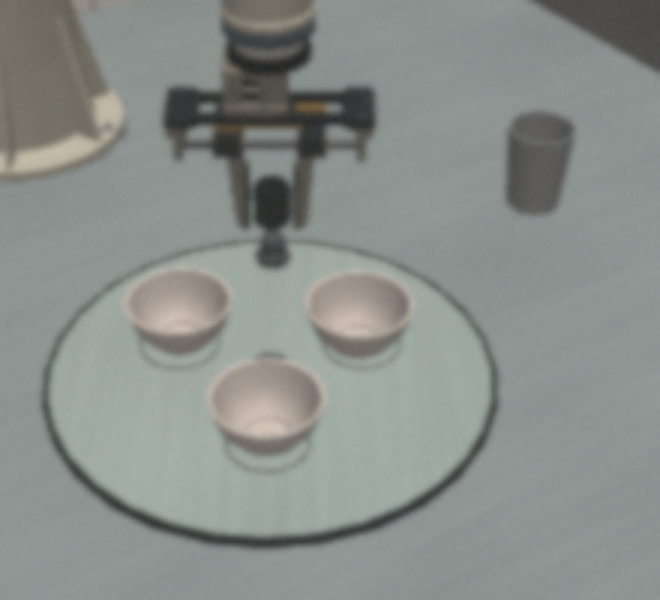

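Knob at crop (272,203) stays up, riding on the track, and the fingers are clear of it. Next I push it in the cage to about 0.6 rad, short of the search range.

>>> {"fn": "jog_arm", "kwargs": {"series": [{"slide":[-1.7,-2.8,0],"dr":[0,0,0.02],"gripper":42},{"slide":[-1.7,-2.8,0],"dr":[0,0,0.02],"gripper":42},{"slide":[-1.6,-2.9,0],"dr":[0,0,0.02],"gripper":42},{"slide":[-1.6,-2.9,0],"dr":[0,0,0.02],"gripper":42},{"slide":[-1.5,-2.9,0],"dr":[0,0,0.02],"gripper":42},{"slide":[-1.5,-3.0,0],"dr":[0,0,0.02],"gripper":42},{"slide":[-1.4,-3.0,0],"dr":[0,0,0.02],"gripper":42},{"slide":[-1.3,-3.0,0],"dr":[0,0,0.02],"gripper":42},{"slide":[-1.3,-3.0,0],"dr":[0,0,0.02],"gripper":42},{"slide":[-1.2,-3.1,0],"dr":[0,0,0.02],"gripper":42},{"slide":[-1.2,-3.1,0],"dr":[0,0,0.02],"gripper":42},{"slide":[-1.1,-3.1,0],"dr":[0,0,0.02],"gripper":42},{"slide":[-1.0,-3.1,0],"dr":[0,0,0.02],"gripper":42},{"slide":[-1.0,-3.2,0],"dr":[0,0,0.02],"gripper":42},{"slide":[-0.9,-3.2,0],"dr":[0,0,0.02],"gripper":42},{"slide":[-0.8,-3.2,0],"dr":[0,0,0.02],"gripper":42}]}}

```text
t: 7.8
ee_pos: [441.7, 32.5, 105.4]
tool_rot: [-35.9, 89.9, 40.0]
contact_force: [1.4, 6.4, -3.1]
finger_gap: 0.455
```

Run:
```python
from h import *
import cv2
st()
im,d=bot.grab_frame("scene");cv2.imwrite("pics/s5.png",cv2.resize(im[100:300,180:400,::-1],None,fx=3,fy=3)[:600])
arc(np.radians(130.3)+.62,[.01]*70)
```

```text
t 7.8 p [441.7  32.5 105.4] F [ 1.4  6.4 -3.1] gap 41.9 q [ 4.000e+00  1.350e+01  1.213e+02  1.000e-01  4.510e+01 -7.200e+01]
jaw yaw 75.87 down [ 0.002  0.002 -1.   ] r 164.5 ang 165.62
0.01 [-0.4 -1.6]
0.01 [-0.4 -1.6]
0.01 [-0.4 -1.6]
0.01 [-0.3 -1.6]
0.01 [-0.3 -1.6]
0.01 [-0.3 -1.6]
0.01 [-0.3 -1.6]
0.01 [-0.3 -1.6]
0.01 [-0.3 -1.6]
0.01 [-0.3 -1.6]
0.01 [-0.2 -1.6]
0.01 [-0.2 -1.6]
0.01 [-0.2 -1.6]
0.01 [-0.2 -1.6]
0.01 [-0.2 -1.6]
0.01 [-0.2 -1.6]
0.01 [-0.1 -1.6]
0.01 [-0.1 -1.6]
0.01 [-0.1 -1.6]
0.01 [-0.1 -1.6]
0.01 [-0.1 -1.6]
0.01 [-0.1 -1.6]
0.01 [-0.  -1.6]
0.01 [-0.  -1.6]
0.01 [-0.  -1.6]
0.01 [ 0.  -1.6]
0.01 [ 0.  -1.6]
0.01 [ 0.  -1.6]
0.01 [ 0.1 -1.6]
0.01 [ 0.1 -1.6]
0.01 [ 0.1 -1.6]
0.01 [ 0.1 -1.6]
0.01 [ 0.1 -1.6]
0.01 [ 0.1 -1.6]
0.01 [ 0.2 -1.6]
0.01 [ 0.2 -1.6]
0.01 [ 0.2 -1.6]
0.01 [ 0.2 -1.6]
0.01 [ 0.2 -1.6]
0.01 [ 0.2 -1.6]
0.01 [ 0.3 -1.6]
0.01 [ 0.3 -1.6]
0.01 [ 0.3 -1.6]
0.01 [ 0.3 -1.6]
0.01 [ 0.3 -1.6]
0.01 [ 0.3 -1.6]
0.01 [ 0.4 -1.6]
0.01 [ 0.4 -1.6]
0.01 [ 0.4 -1.6]
0.01 [ 0.4 -1.6]
0.01 [ 0.4 -1.6]
0.01 [ 0.4 -1.6]
0.01 [ 0.5 -1.6]
0.01 [ 0.5 -1.6]
0.01 [ 0.5 -1.6]
0.01 [ 0.5 -1.6]
0.01 [ 0.5 -1.6]
0.01 [ 0.5 -1.6]
0.01 [ 0.5 -1.6]
0.01 [ 0.6 -1.6]
0.01 [ 0.6 -1.5]
0.01 [ 0.6 -1.5]
0.01 [ 0.6 -1.5]
0.01 [ 0.6 -1.5]
0.01 [ 0.6 -1.5]
0.01 [ 0.7 -1.5]
0.01 [ 0.7 -1.5]
0.01 [ 0.7 -1.5]
0.01 [ 0.7 -1.5]
0.01 [ 0.7 -1.5]
```

View pics/s5.png

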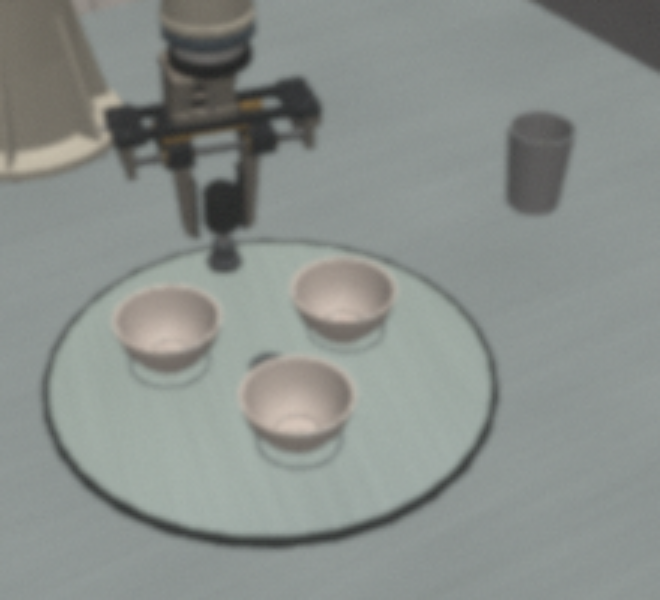

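The knob at crop (222,207) is still riding up, pushed by the right-hand finger with about 6 N. From here I go in slow steps with a soft finger force, watching the force reading.

>>> {"fn": "jog_arm", "kwargs": {"series": [{"slide":[-0.4,-1.6,0],"dr":[0,0,0.01],"gripper":42},{"slide":[-0.4,-1.6,0],"dr":[0,0,0.01],"gripper":42},{"slide":[-0.4,-1.6,0],"dr":[0,0,0.01],"gripper":42},{"slide":[-0.3,-1.6,0],"dr":[0,0,0.01],"gripper":42},{"slide":[-0.3,-1.6,0],"dr":[0,0,0.01],"gripper":42},{"slide":[-0.3,-1.6,0],"dr":[0,0,0.01],"gripper":42},{"slide":[-0.3,-1.6,0],"dr":[0,0,0.01],"gripper":42},{"slide":[-0.3,-1.6,0],"dr":[0,0,0.01],"gripper":42}], "force": 15}}

```text
t: 8.65
ee_pos: [438.7, 19.9, 105.3]
tool_rot: [-24.6, 89.9, 55.8]
contact_force: [1.0, 8.7, 0.3]
finger_gap: 0.455
```

>>> {"fn": "jog_arm", "kwargs": {"series": [{"slide":[-0.3,-1.6,0],"dr":[0,0,0.01],"gripper":42},{"slide":[-0.3,-1.6,0],"dr":[0,0,0.01],"gripper":42}]}}

```text
t: 8.85
ee_pos: [438.2, 16.7, 105.4]
tool_rot: [-31.8, 89.9, 49.7]
contact_force: [2.4, 6.8, 0.4]
finger_gap: 0.459
```

>>> {"fn": "jog_arm", "kwargs": {"series": [{"slide":[-0.2,-1.6,0],"dr":[0,0,0.01],"gripper":42},{"slide":[-0.2,-1.6,0],"dr":[0,0,0.01],"gripper":42}]}}

```text
t: 9.05
ee_pos: [437.6, 13.2, 105.2]
tool_rot: [-35.5, 89.9, 47.2]
contact_force: [2.7, 3.5, -1.8]
finger_gap: 0.457
```

>>> {"fn": "jog_arm", "kwargs": {"series": [{"slide":[-0.2,-1.6,0],"dr":[0,0,0.01],"gripper":42},{"slide":[-0.2,-1.6,0],"dr":[0,0,0.01],"gripper":42}]}}

```text
t: 9.25
ee_pos: [436.6, 9.3, 105.1]
tool_rot: [142.0, 90.0, -134.1]
contact_force: [0.0, 0.2, -0.9]
finger_gap: 0.455
```

>>> {"fn": "jog_arm", "kwargs": {"series": [{"slide":[-0.2,-1.6,0],"dr":[0,0,0.01],"gripper":42},{"slide":[-0.2,-1.6,0],"dr":[0,0,0.01],"gripper":42}]}}

```text
t: 9.45
ee_pos: [436.2, 6.0, 105.1]
tool_rot: [137.1, 90.0, -137.8]
contact_force: [0.5, 0.5, -0.1]
finger_gap: 0.454
```

Run:
```python
from h import *
import cv2
st()
im,d=bot.grab_frame("scene");cv2.imwrite("pics/s6.png",cv2.resize(im[100:300,180:400,::-1],None,fx=3,fy=3)[:600])
```

```text
t 9.45 p [436.2   6.  105.1] F [ 0.5  0.5 -0.1] gap 41.7 q [  0.6  13.1 122.   -0.   45.  -84.4]
jaw yaw 85.02 down [-0. -0. -1.] r 165.4 ang 175.05
```

View pics/s6.png

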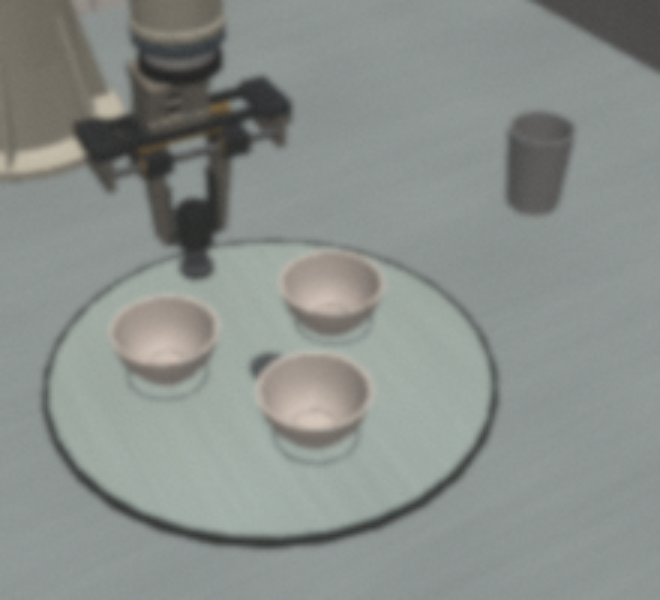

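The knob has dropped: its top is now at crop (195,200), with its bottom close to the sleeve at (197,260). A gentle push will confirm the lock.

>>> {"fn": "jog_arm", "kwargs": {"series": [{"slide":[-0.1,-1.6,0],"dr":[0,0,0.01],"gripper":42},{"slide":[0,0,0],"dr":[0,0,0],"gripper":42}]}}

```text
t: 9.7
ee_pos: [436.3, 4.5, 105.1]
tool_rot: [151.8, 90.0, -122.7]
contact_force: [0.1, 0.6, -1.0]
finger_gap: 0.457
```

>>> {"fn": "jog_arm", "kwargs": {"series": [{"slide":[-0.1,-1.6,0],"dr":[0,0,0.01],"gripper":42},{"slide":[0,0,0],"dr":[0,0,0],"gripper":42}]}}

```text
t: 9.9
ee_pos: [436.3, 3.5, 105.1]
tool_rot: [-6.2, 90.0, 79.9]
contact_force: [0.2, 4.2, -1.0]
finger_gap: 0.458
```

>>> {"fn": "jog_arm", "kwargs": {"series": [{"slide":[-0.1,-1.6,0],"dr":[0,0,0.01],"gripper":42},{"slide":[0,0,0],"dr":[0,0,0],"gripper":42}]}}

```text
t: 10.1
ee_pos: [436.4, 2.9, 105.1]
tool_rot: [-8.4, 89.8, 78.2]
contact_force: [1.1, 11.9, -1.3]
finger_gap: 0.456
```

>>> {"fn": "jog_arm", "kwargs": {"series": [{"slide":[-0.1,-1.6,0],"dr":[0,0,0.01],"gripper":42},{"slide":[0,0,0],"dr":[0,0,0],"gripper":42}]}}

```text
t: 10.3
ee_pos: [436.6, 2.5, 105.1]
tool_rot: [-9.8, 89.7, 77.4]
contact_force: [2.4, 22.4, -2.2]
finger_gap: 0.458
```

Force rose to 22 N while the knob stayed put, so it is locked. I'll relax to the centre of the cage, open and look.

>>> {"fn": "jog_arm", "kwargs": {"series": [{"slide":[0,3,0],"dr":[0,0,0],"gripper":42},{"slide":[0,3,0],"dr":[0,0,0],"gripper":42},{"slide":[0,1,0],"dr":[0,0,0],"gripper":60},{"slide":[0,0,0],"dr":[0,0,0],"gripper":80},{"slide":[0,0,0],"dr":[0,0,0],"gripper":80},{"slide":[0,0,0],"dr":[0,0,0],"gripper":80},{"slide":[0,0,0],"dr":[0,0,0],"gripper":80},{"slide":[0,0,20],"dr":[0,0,0],"gripper":80},{"slide":[0,0,40],"dr":[0,0,0],"gripper":80},{"slide":[0,0,40],"dr":[0,0,0],"gripper":80},{"slide":[0,0,30],"dr":[0,0,0],"gripper":80},{"slide":[-15,30,10],"dr":[0,0,0],"gripper":80},{"slide":[-20,40,10],"dr":[0,0,0],"gripper":80},{"slide":[-20,40,0],"dr":[0,0,0],"gripper":80},{"slide":[-20,40,0],"dr":[0,0,0],"gripper":80},{"slide":[0,40,0],"dr":[0,0,0],"gripper":80},{"slide":[0,40,0],"dr":[0,0,0],"gripper":80},{"slide":[0,30,0],"dr":[0,0,0],"gripper":80},{"slide":[0,0,0],"dr":[0,0,0],"gripper":80}]}}

```text
t: 12.2
ee_pos: [361.1, 269.8, 255.1]
tool_rot: [-14.9, 89.9, 72.6]
contact_force: [0.6, -0.0, -0.2]
finger_gap: 0.867
```

Run:
```python
from h import *
import cv2
st()
from scipy import ndimage
for n in("top","scene"):
    im,d=bot.grab_frame(n);cv2.imwrite(f"pics/{n}7.png",im[:,:,::-1]);w=cloud(n,d);X,Y,Z=w[...,0],w[...,1],w[...,2]
    near=np.hypot(X-A[0],Y-A[1])<190
    L,k=ndimage.label(near&(Z>80))
    for i in range(1,k+1):
        q=w[L==i]
        if len(q)>15:
            e=(q.min(0)+q.max(0))/2;v=e[:2]-A;print(n,len(q),e.round(1),"zmax",np.percentile(q[:,2],98).round(1),"r",np.hypot(*v).round(1),"ang",np.degrees(np.arctan2(v[1],v[0])).round(1))
    # reference initial
    d0=np.load(f"pics/{n}0.npy");w0=cloud(n,d0);m=np.hypot(w0[...,0]-494,w0[...,1]-117)<22;m&=w0[...,2]>80
    print(n,"initial knob z98",np.percentile(w0[m][:,2],98).round(1),np.nanmedian(w0[m][:,2]).round(1))
```

```text
t 12.2 p [361.1 269.8 255.1] F [ 0.6 -0.  -0.2] gap 79.7 q [ 36.6   2.3 111.8   0.   65.9 -50.9]
jaw yaw 87.42 down [ 0.     0.001 -1.   ] r 367.3 ang 130.78
top 345 [686.2 -16.1  94.3] zmax 106.2 r 85.5 ang -5.2
top 362 [572.5  73.8  95.3] zmax 106.0 r 86.9 ang 109.2
top 359 [553.1 -85.   96.7] zmax 106.7 r 90.5 ang -122.0
top 127 [435.6   7.2 130.1] zmax 134.9 r 166.1 ang 174.6
top initial knob z98 133.6 127.9
scene 220 [439.7   3.9 107.2] zmax 134.0 r 161.8 ang 175.7
scene 543 [574.8  71.3  94. ] zmax 106.6 r 83.8 ang 108.2
scene 576 [555.7 -86.4  93.6] zmax 105.9 r 90.3 ang -120.1
scene 635 [688.9 -17.5  94.2] zmax 105.9 r 88.4 ang -6.0
scene initial knob z98 134.2 118.3
```

View pics/scene7.png

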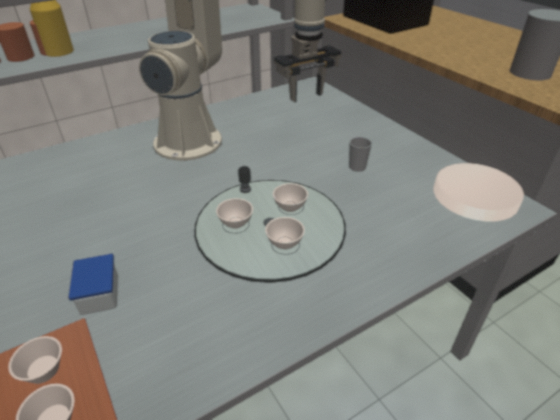

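View pics/top7.png

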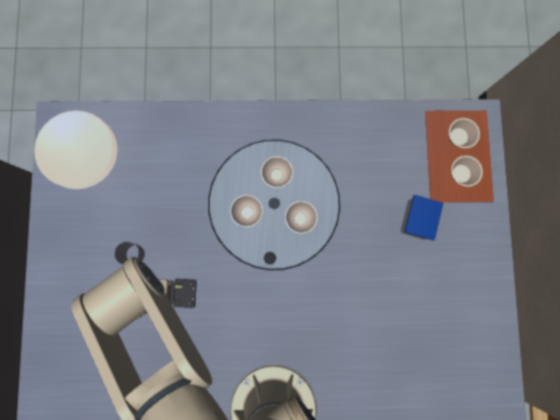

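The knob is at top-view (270,258), a turn of about 45°. Its top is at the same height as at the start, so the pin is home. The bowls turned with the disc, and the canister, tub and arm are all clear.

```bash
python3 -c "
from bench import bot
print(bot.hand_in())"
```

```text
the job is handed in; nothing more can be done
None
```

The turntable is locked in the next hole, about 45° (0.78 rad) anticlockwise of home, and I handed the job in at about 12.3 s of the 48 s.

**What I did:**
- I gripped the knob from above, drew the pin with about 12 N of pull and turned the turntable 0.3 rad.
- I set the pin down on the track and opened the fingers to a loose cage around the knob.
- I pushed slowly until the pin snapped into the hole.
- A gentle push then rose to 22 N while the knob stayed put, which confirmed the lock. I backed off, opened the fingers and withdrew.

**Last checks:**
- **Pin:** the top of the knob measures about the same height as at the start in both cameras, within about 1.5 mm (134.9 vs 133.6 mm from above, 134.0 vs 134.2 mm in the scene view).
- **Bowls:** all three turned 44–46°, in step with the knob, and still stand on their marks.
- **Canister and tub:** they look undisturbed in the pictures; I did not re-measure them.
- **Arm:** it is clear of everything, with about 0 N of contact.

No check failed. Knob and bowl positions from the two cameras differ by 2–5 mm, mostly in line with the stated calibration error and each camera seeing only part of an object.

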